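# Hold the sprung panel holder open at its index

## Robot

A 6-joint arm with a two-finger parallel gripper is mounted at the origin on the work surface. World frame = base frame: x ahead of the robot, y to its left, z up, the work surface at z = 0. Lengths are in m, angles in degrees, forces in N, time in s.
With the tool pointing down it reaches from about 0.375 to 0.9 m from the base axis. Payload 3.1 kg.
Tool frame: the origin (TCP) lies at the very end of the fingers, on their centre line; the grasp point (between the pads) lies 19 mm behind it; z points along the fingers, y is the line along which they close (so a half turn about z gives the same grasp; the last joint's range is limited). The gripper opens to 87 mm and grips with 3 to 60 N. Pads are 19 mm wide; open, the fingers measure 117 mm over their backs; the gripper's body (75 mm by 190 mm) begins 51 mm behind the grasp point.
Start: joints at [-80.644, 30.224, 82.088, -0, 67.689, -10.227], TCP at [0.21, -0.589, 0.223] pointing down, gripper open.
Joint ranges: [-176.69, 176.69], [-43.24, 126.21], [12.49, 139.97], [-82, 262], [0, 151.66], [-163.58, 163.58]. Speed limits (degrees/s): [159.86, 159.86, 180, 180, 180, 180].

## Interface

Orientations are given as a 3x3 rotation matrix whose columns are the frame's x, y, z axes.
In Python, from rig import bot, imaging gives the robot as it stands.
- The arm moves only by the tool drive_tool, never from a script. Its argument "deltas" is text: rows parted by semicolons, each of 5 numbers parted by spaces: the finger opening in mm, from 0 to 87, then the shift along the world's x, y, z in mm, then the turn about the world's z in rad. In form: jaw dx dy dz twist; .... A call has 1 to 12 rows; each row is the pose to reach, as a shift and turn from the pose commanded when the call began; what a row does not reach only later rows make up. A row lasts 1/10 s, in which the tool goes at most 50 mm and 8.59 degrees, less where a joint would pass 70% of its speed; a pose out of reach is approached as far as the arm can. A call with a gripper value outside its range is refused whole. The fingers move at their own pace and stop on an object; the grip force is fixed at half the most. Time passes only in rows, so rows that repeat a pose let the fingers close. It gives the time, the measured TCP pose, the force, the opening and the grip force at its end, in the units of the state.
- bot.read_state(): the state, without advancing time (a new reading comes with each control period).
- imaging.capture(name): name is "scene" or "top" or "wrist"; returns the picture (384x512x3 uint8, red, green, blue); there is no depth.
- imaging.camera_model(name): a dict with "fx", "fy", "cx", "cy" (pixels), "T" (4x4, takes a point from camera to world coordinates). Camera axes: x right, y down, z forward; pixel columns grow to the right and rows downward; lengths in m; the calibration is good to about 2 mm. A picture is of the moment at which its call begins: read the wrist's pose just before it. camera_model takes no time and is no camera call; for the wrist camera it gives the pose at the moment of the call.
- bot.hand_in(): hands the job in; it is judged then, once.
The state is a dict: "time_s": time; "joint_positions": joint angles; "qvel": joint speeds; "tau": joint torques, N m; "position": TCP position; "tcp_rot": TCP orientation; "force": force on the tool from outside, world axes, zero at the start; "moment": the same for the moment, N m; "opening": opening from 0.0 (shut) to 1.0 (fully open); "grasp_force": force on a finger pad.
Only numpy, scipy, OpenCV 4.12 (cv2) and the standard library are available. Lean on these libraries where they do the work, as an engineer would, in place of code of your own. Each camera call takes 0.05 s, during which the arm holds its last target. There are 200 camera calls.

## Task

On the painter's bench a small picture panel stands in a wooden holder with a spring-loaded jaw. Lift the lidded jar off the holder's slideway and set it down upright in the empty metal tray, then pull the jaw out by its wooden grip, against its spring, until its pointer stands over the line on the brass index block, and keep holding it there: finish with the gripper still holding the jaw open so that the panel could be taken out. Do not tip the jar, leave the panel standing in its place, and do not push the other things on the bench about.

Things in the scene. Friction and masses are not known exactly. Their poses are not given: they have to be found in the camera images.
- holder: Wooden panel holder, fixed. Origin: on the table, on its centre line; +x points roughly away from the robot, z up. Bed x -100 to +200, y -50 to +50, top z = 25. End stop x -100 to -88, up to z = 52; fence x +162 to +185, up to z = 100. Slideway: bed between end stop and jaw. Scale bar on the +y edge, y +50 to +64, top z = 22. Paint tubes lie beside it, |y| 68 to 120, up to 26 high.
- jaw: Steel jaw with wooden grip and pointer; axes and (closed) origin as holder. Slides only along the holder's -x, towards the robot, 0 to 122 mm. Closed: x +43 to +148, y -45 to +45, top z = 60; plate from x +128 up to z = 93. A spring shuts it: 4 N closed plus 0.7 N per 10 mm; let go, it runs back. The mark lies 78 to 112 mm out, out of reach while the jar is in the way.
- grip (a point): Point in the upright dark wooden grip block on the jaw, 20 mm below its top, on the block's centre line, at z = 90. The block is 18 (holder x) by 40 (holder y), from z = 60 to z = 110, free on all sides once the jar is gone; the jaw plate is 54 mm behind it. Moves with the jaw.
- pointer (a point): Tip of the small dark steel pointer, 4 wide, that sticks out of the jaw on its +y side, 5 mm nearer the robot than grip (holder x) and 57 mm to the holder's +y, at z = 40. Moves with the jaw.
- mark (a point): The line across the top of the brass index block (10 by 16, 14 high), which stands fixed on the holder's scale bar at z = 22 to 36. Same axes as the holder. The jaw is at the mark when pointer and mark have the same place along the holder's x.
- jar: Closed round white jar with a steel lid, 56 diameter up to 56 high, lid 53 diameter up to 70 high, 0.15 to 0.31 kg, standing on the slideway (its underside at z = 25) between end stop and jaw. Origin: centre of its underside, z up.
- tray: Empty shallow aluminium tray, fixed, 170 (x) by 140 (y) by 25 high, walls 4, floor about 4 thick. Origin: centre of its underside on the table. It stands to the left or to the right of the holder; a cardboard box of tubes of the same footprint, 50 high, stands on the other side.
- panel: Small picture panel, 12 thick (holder x), 100 wide, 90 high, standing upright on the bed between jaw and fence (top at z = 115). Origin: centre of its lower edge. To be left standing there.
- tube1: bystander: flattened paint tube with a round cap, about 118 long, 42 wide, 26 high, lying on the table (origin: underside, mid-length), on the holder's -y side
- tube2: bystander: flattened paint tube with a round cap, about 118 long, 42 wide, 26 high, lying on the table (origin: underside, mid-length), on the holder's +y side
- tube3: bystander: flattened paint tube with a round cap, about 118 long, 42 wide, 26 high, lying on the table (origin: underside, mid-length), far from the robot on the left
- knife: bystander: palette spatula, 260 long, lying flat at the far left of the table (origin: underside)
- tape: bystander: roll of paper tape, 90 diameter, 25 high, far from the robot on the right (origin: centre of underside)
- mug: bystander: terracotta cup of brushes, 72 diameter, 200 high with its brushes, far right (origin: centre of underside)

How it is judged (in metres and radians):
On the way, in this order (a step that is already met when the one before it is completed fails the run):
1. the jar is lowered upright to the floor of the tray while still in the gripper (underside within 8 mm of the floor) (x of jar in the frame of tray between -0.065 and 0.065 m and y of jar in the frame of tray between -0.05 and 0.05 m and z of jar in the frame of tray between -0.012 and 0.012 m and angle between jar's own z axis and vertical below 0.12 rad and contact force between the fingers and jar above 0.5 N), for 0.05 s.
2. the jar stands released in the tray (x of jar in the frame of tray between -0.065 and 0.065 m and y of jar in the frame of tray between -0.05 and 0.05 m and z of jar in the frame of tray between -0.012 and 0.012 m and angle between jar's own z axis and vertical below 0.12 rad and contact force between the fingers and jar below 0.05 N and linear speed of jar below 0.02 m/s), for 0.2 s.
3. the gripper holds the jaw with its pointer within 5 mm of the index line for one second (x of pointer in the frame of mark between -0.005 and 0.005 m and contact force between the fingers and jaw above 3 N and linear speed of jaw below 0.01 m/s), for 1 s.
At the end, for the whole second after the job is handed in: Finishes holding: the fingers bear on the jaw with over 3 N and keep it at rest, pointer within 5 mm of the index line along the holder; the jar stands upright, untouched, on the tray floor; the panel stands upright (0.15 rad) within 25 mm of its place (all of step 2 and all of step 3 and angle between panel's own z axis and vertical below 0.15 rad and distance of panel from where it was at the start of the episode below 0.025 m); the arm keeps its last pose, push and grip.
It fails at once if the jar is tipped by more than 0.6 rad (angle between jar's own z axis and vertical above 0.6 rad).
It fails at once if the panel is tipped by more than 0.4 rad (angle between panel's own z axis and vertical above 0.4 rad).
It fails at once if a bystander is pushed more than 40 mm from its place or the brush cup is knocked over (distance of any of tube1, tube2, tube3, knife, tape, mug from where it was at the start of the episode above 0.04 m or angle between mug's own z axis and vertical above 0.6 rad).
It also fails if it takes over 58 s, if anything falls off the work surface, if the arm or the gripper's body presses on something with over 40 N, if the wrist force passes 120 N, or if a joint passes its speed limit or range.

## Working session

There is one attempt and no reset: what is moved stays moved. The work goes in short steps, Python scripts to look and compute and a tool call to move; the robot and the scene stay as the last step left them, time stands still between calls to the robot, and variables do not carry over. Pictures are saved under pics/ and viewed, at most 10 in all, crops included, and the job is handed in when it is done.

Besides the shell and the picture viewer there is one more tool, called after "Emit:" by a JSON object that holds its "op" and its "data". drive_tool: Moves the arm, as the interface text tells. Its arguments: {"type":"object","properties":{"deltas":{"type":"string"}},"required":["deltas"]}

```bash
mkdir -p pics; cat > h.py <<'E'
import numpy as np,cv2
from rig import bot,imaging
def ray(m,u,v):
    T=np.array(m["T"]);d=T[:3,:3]@np.array([(u-m["cx"])/m["fx"],(v-m["cy"])/m["fy"],1]);return T[:3,3],d
def onz(m,u,v,z):
    o,d=ray(m,u,v);return o+d*(z-o[2])/d[2]
def two(m1,p1,m2,p2):
    o1,d1=ray(m1,*p1);o2,d2=ray(m2,*p2)
    s=np.linalg.lstsq(np.c_[d1,-d2],o2-o1,rcond=None)[0]
    a,b=o1+s[0]*d1,o2+s[1]*d2;return (a+b)/2,np.linalg.norm(a-b)
def snap(n,f):
    m=imaging.camera_model(n);i=imaging.capture(n);cv2.imwrite(f"pics/{f}.png",i[:,:,::-1]);return m,i
E
python3 - <<'E'
from h import *
for n in("top","scene"):
    m,i=snap(n,n+"0");print(n,m["fx"],m["cx"],m["cy"],np.round(m["T"],3))
a=cv2.imread("pics/top0.png");b=cv2.imread("pics/scene0.png")
cv2.imwrite("pics/top0b.png",cv2.resize(a,(800,600)));cv2.imwrite("pics/scene0b.png",cv2.resize(b,(800,600)))
E
```

```text
top 402.9000978115328 259.63844492514096 192.4852290552923 [[-0.026 -0.988  0.153  0.441]
 [-1.     0.025 -0.009  0.007]
 [ 0.005 -0.153 -0.988  1.038]
 [ 0.     0.     0.     1.   ]]
scene 423.81531336319836 254.68851365106175 192.05325107259605 [[ 0.387  0.58  -0.716  1.381]
 [ 0.922 -0.252  0.294 -0.316]
 [-0.01  -0.774 -0.633  0.792]
 [ 0.     0.     0.     1.   ]]
```

View pics/top0b.png

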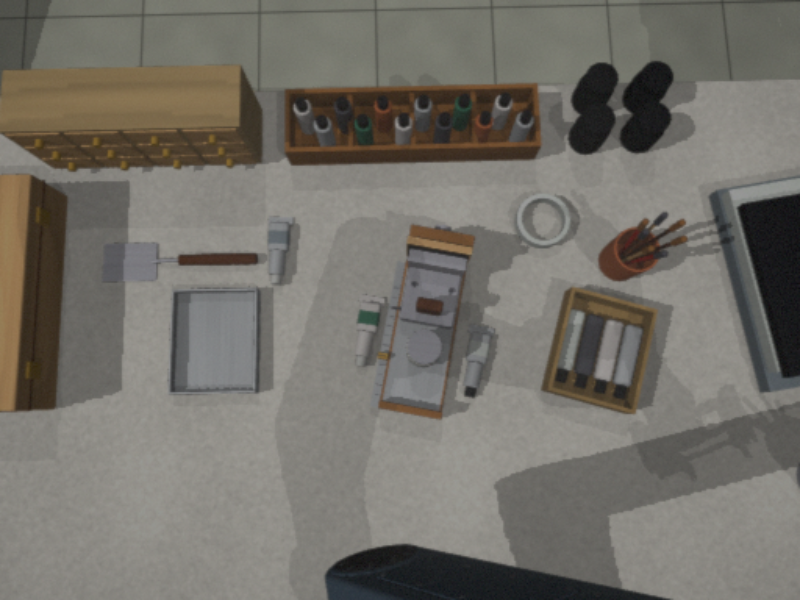

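View pics/scene0b.png

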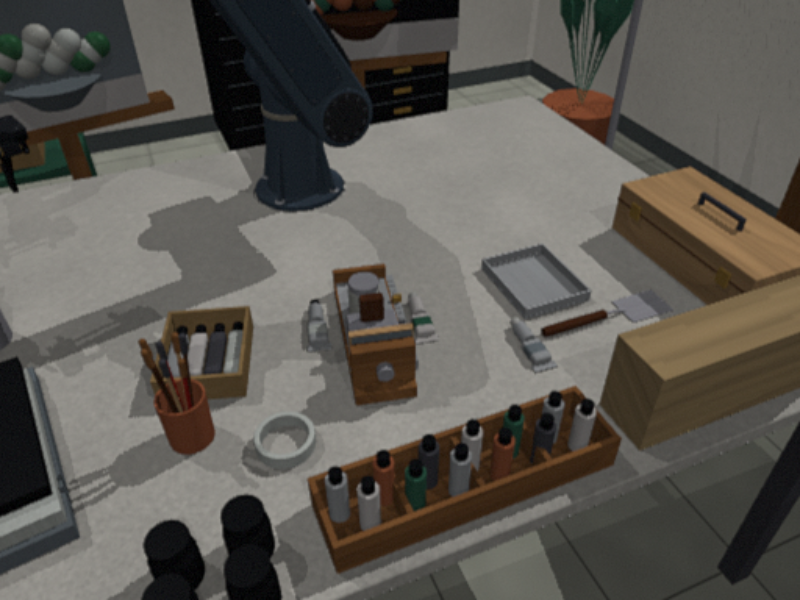

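The top view (800x600) shows the jar lid at about (424,347), the grip at (431,306), the brass block at (383,356) and the tray centred near (215,341). In the scene view the lid is at (363,282), the grip at (371,300) and the brass block at (396,298). The tray is on the left.

```bash
python3 - <<'E'
from h import *
t=imaging.camera_model("top");s=imaging.camera_model("scene");k=.64
P=lambda u,v:(u*k,v*k)
for n,a,b in(("lid",(424,344),(363,279)),("griptop",(432,303),(371,297)),("brass",(383,355),(396,297))):
    p,e=two(t,P(*a),s,P(*b));print(n,p.round(3),round(e,4))
print("lid z95",onz(t,*P(424,344),.095)[:2],"grip z110",onz(t,*P(432,303),.11)[:2])
c=np.array([onz(t,*P(*q),.025)[:2] for q in((173,290),(258,288),(258,392),(171,393))]);print("tray",c.round(3),c.mean(0))
cs=np.array([onz(s,*P(*q),.025)[:2] for q in((483,265),(543,247),(588,290),(525,314))]);print("tray scene",cs.round(3),cs.mean(0))
# holder axis from endstop/fence edges
f=onz(t,*P(442,232),.1);g=onz(t,*P(411,410),.052);print("fence,stop",f,g,np.degrees(np.arctan2(*(f-g)[1::-1])))
e=[onz(t,*P(*q),.052)[:2] for q in((380,408),(441,416))];print("stop edge",e)
r=bot.read_state();print(r["position"],np.round(r["tcp_rot"],3),r["time_s"])
w=imaging.camera_model("wrist");print(w["fx"],np.round(w["T"],3))
i=cv2.imread("pics/top0.png")[130:280,225:325];cv2.imwrite("pics/c0.png",cv2.resize(i,None,fx=4,fy=4,interpolation=cv2.INTER_CUBIC))
E
```

```text
lid [ 0.521 -0.027  0.1  ] 0.0001
griptop [ 0.582 -0.039  0.109] 0.005
brass [0.511 0.037 0.032] 0.0011
lid z95 [ 0.52129113 -0.02762077] grip z110 [ 0.58089774 -0.04086709]
tray [[0.626 0.376]
 [0.626 0.238]
 [0.458 0.236]
 [0.46  0.374]] [0.54211133 0.3060638 ]
tray scene [[0.479 0.234]
 [0.473 0.375]
 [0.626 0.375]
 [0.639 0.232]] [0.5542325  0.30414372]
fence,stop [ 0.69211286 -0.06028486  0.1       ] [ 0.42350376 -0.00601366  0.052     ] -11.422565869397564
stop edge [array([0.42779281, 0.04174183]), array([ 0.4131877 , -0.05199303])]
[ 0.2094147  -0.58821094  0.22169563] [[ 0.942  0.335 -0.   ]
 [ 0.335 -0.942  0.002]
 [ 0.    -0.002 -1.   ]] 0.1
292.63624151972414 [[ 0.335 -0.91  -0.243  0.275]
 [-0.942 -0.324 -0.085 -0.566]
 [-0.001  0.257 -0.966  0.383]
 [ 0.     0.     0.     1.   ]]
```

View pics/c0.png

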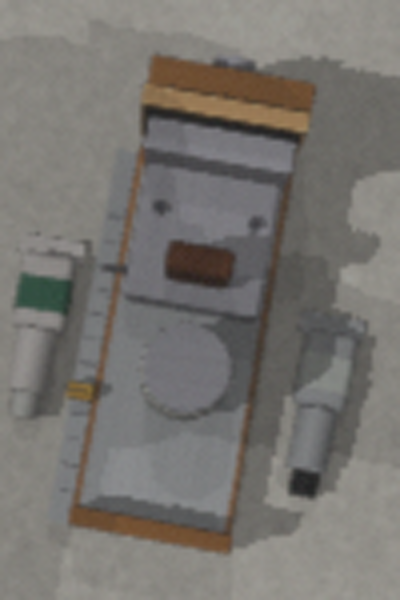

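The crop shows the jar lid, jaw, pointer at (115,268), brass line at (80,390) and tubes on both sides. The holder is yawed about -10°. I'll move over the jar for a closer look.

Emit:
{"op": "drive_tool", "data": {"deltas": "87 290 560 20 -0.517;87 290 560 20 -0.517;87 290 560 20 -0.517;87 290 560 20 -0.517;87 290 560 20 -0.517;87 290 560 20 -0.517;87 290 560 20 -0.517;87 290 560 20 -0.517;87 290 560 20 -0.517;87 290 560 20 -0.517;87 290 560 20 -0.517;87 290 560 20 -0.517"}}

```text
time_s: 1.3
position: [0.4857, -0.0542, 0.2415]
tcp_rot: [[0.985, -0.174, -0.0], [-0.174, -0.985, -0.0], [-0.0, 0.0, -1.0]]
force: [0.2, -0.3, -0.2]
opening: 1.001
grasp_force: 0.0
```

Emit:
{"op": "drive_tool", "data": {"deltas": "87 0 0 0 0;87 0 0 0 0;87 0 0 0 0"}}

```text
time_s: 1.6
position: [0.4846, -0.0569, 0.2412]
tcp_rot: [[0.985, -0.175, -0.001], [-0.175, -0.985, -0.0], [-0.001, 0.0, -1.0]]
force: [-0.3, -0.5, -0.1]
opening: 1.003
grasp_force: 0.0
```

```bash
python3 - <<'E'
from h import *
import pickle
r=bot.read_state();m,i=snap("wrist","w1");pickle.dump(m,open("w1.pkl","wb"))
print(r["position"],np.round(r["tcp_rot"],3),r["time_s"])
cv2.imwrite("pics/w1b.png",cv2.resize(cv2.imread("pics/w1.png"),(800,600)))
E
```

```text
[ 0.48464219 -0.05694631  0.24121849] [[ 0.985 -0.175 -0.001]
 [-0.175 -0.985 -0.   ]
 [-0.001  0.    -1.   ]] 1.6
```

View pics/w1b.png

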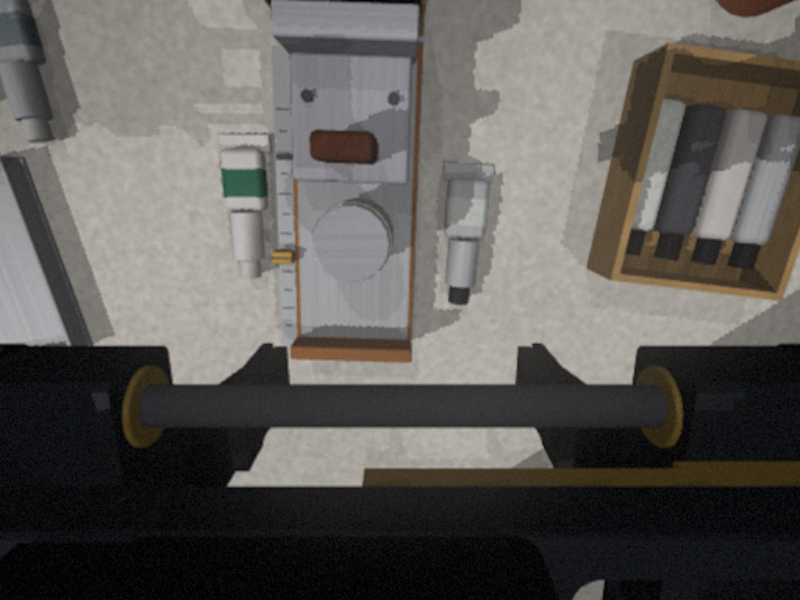

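The wrist view shows the lid centred at (350,243), the brass block at (283,257), the pointer tip at (280,157), the grip top at (342,146) and the end stop at (292..411,360).

```bash
python3 - <<'E'
from h import *
import pickle
m=pickle.load(open("w1.pkl","rb"));t=imaging.camera_model("top");k=.64
P=lambda u,v:(u*k,v*k)
T=lambda u,v:(225+u/4,130+v/4)
for n,a,b in(("lid",(350,243),(185,369)),("grip",(342,145),(201,258)),("brass",(283,257),(80,390)),("pointer",(280,157),(103,268))):
    p,e=two(m,P(*a),t,T(*b));print(n,p.round(4),round(e,4))
for n,a,z in(("lid",(350,243),.095),("grip",(342,145),.11),("brass",(283,257),.036),("pointer",(280,157),.04)):print(n,onz(m,*P(*a),z).round(4))
def yaw(a,b,z,off=0):
    d=onz(m,*P(*b),z)-onz(m,*P(*a),z);return round(np.degrees(np.arctan2(d[1],d[0]))+off,2)
print("yaw right",yaw((411,338),(418,130),.025),"left",yaw((297,338),(294,180),.025),"stop",yaw((411,360),(292,359),.052,-90),"jawfront",yaw((406,181),(295,180),.06,-90))
E
```

```text
lid [ 0.5175 -0.0277  0.0817] 0.0001
grip [ 0.5803 -0.0382  0.1051] 0.0001
brass [0.51   0.0363 0.0288] 0.0004
pointer [0.5872 0.0203 0.0256] 0.0002
lid [ 0.519  -0.0294  0.095 ]
grip [ 0.5798 -0.0388  0.11  ]
brass [0.5107 0.0341 0.036 ]
pointer [0.5859 0.0169 0.04  ]
yaw right -11.58 left -12.42 stop -10.6 jawfront -10.56
```

Emit:
{"op": "drive_tool", "data": {"deltas": "87 34 28 0 -0.017;87 34 28 -40 -0.017;87 34 28 -80 -0.017;87 34 28 -110 -0.017;87 34 28 -140 -0.017;87 34 28 -165 -0.017;87 34 28 -180 -0.017;87 34 28 -190 -0.017;87 34 28 -190 -0.017;87 34 28 -190 -0.017"}}

```text
time_s: 2.65
position: [0.5196, -0.0292, 0.052]
tcp_rot: [[0.981, -0.193, 0.001], [-0.193, -0.981, -0.0], [0.001, 0.0, -1.0]]
force: [1.0, 0.1, -0.6]
opening: 1.001
grasp_force: 0.0
```

Emit:
{"op": "drive_tool", "data": {"deltas": "50 0 0 0 0;50 0 0 0 0;50 0 0 0 0;50 0 0 0 0;50 0 0 0 0;50 0 0 0 0;50 0 0 0 0;50 0 0 0 0;50 0 0 0 0;50 0 0 0 0"}}

```text
time_s: 3.65
position: [0.5195, -0.028, 0.0518]
tcp_rot: [[0.982, -0.191, 0.0], [-0.191, -0.982, 0.0], [0.0, -0.0, -1.0]]
force: [-1.0, 3.5, 6.0]
opening: 0.634
grasp_force: 30.0
```

Emit:
{"op": "drive_tool", "data": {"deltas": "50 0 0 10 0;50 0 0 30 0;50 0 0 60 0;50 2 20 80 0;50 5 50 80 0;50 8 90 80 0;50 10 130 80 0;50 13 170 80 0;50 16 210 80 0;50 20 250 80 0;50 23 285 80 0;50 25 310 80 0"}}

```text
time_s: 4.85
position: [0.5437, 0.2836, 0.1311]
tcp_rot: [[0.982, -0.189, -0.001], [-0.189, -0.982, -0.001], [-0.001, 0.001, -1.0]]
force: [0.1, -0.1, -1.6]
opening: 0.637
grasp_force: 30.0
```

Emit:
{"op": "drive_tool", "data": {"deltas": "50 1 15 0 0;50 1 24 -20 0;50 1 24 -45 0;50 1 24 -65 0;50 1 24 -80 0;50 1 24 -88 0;50 1 24 -93 0;50 1 24 -96 0;50 1 24 -98 0;50 1 24 -98 0"}}

```text
time_s: 5.85
position: [0.5456, 0.3058, 0.034]
tcp_rot: [[0.982, -0.191, 0.001], [-0.191, -0.982, 0.0], [0.001, -0.0, -1.0]]
force: [-0.4, -0.6, -2.2]
opening: 0.638
grasp_force: 30.0
```

```bash
python3 - <<'E'
from h import *
snap("top","t2");i=cv2.imread("pics/t2.png")[165:270,90:320];cv2.imwrite("pics/t2c.png",cv2.resize(i,None,fx=3.4,fy=3.4,interpolation=cv2.INTER_CUBIC))
E
```

```text
(no output)
```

View pics/t2c.png

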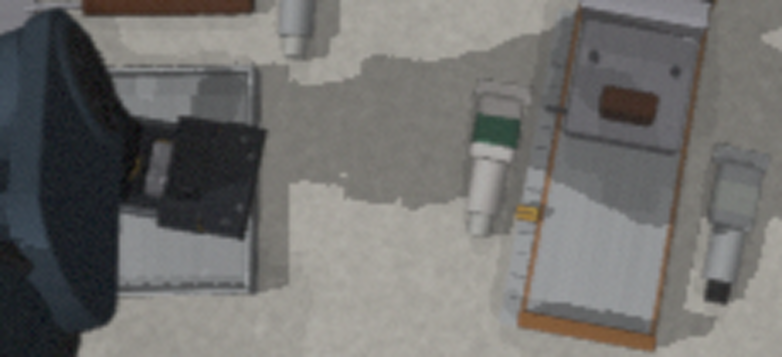

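The jar is in the tray, still hanging about 3 mm above the floor; the jar's place on the slideway is clear. I'll lower it to contact and release.

Emit:
{"op": "drive_tool", "data": {"deltas": "50 0 0 -1 0;50 0 0 -2 0;50 0 0 -3 0;50 0 0 -3 0;50 0 0 -3 0"}}

```text
time_s: 6.4
position: [0.5454, 0.3058, 0.0309]
tcp_rot: [[0.982, -0.191, 0.0], [-0.191, -0.982, 0.0], [0.0, -0.0, -1.0]]
force: [-0.4, 0.2, 0.5]
opening: 0.634
grasp_force: 30.0
```

Emit:
{"op": "drive_tool", "data": {"deltas": "87 0 0 0 0;87 0 0 0 0;87 0 0 0 0;87 0 0 0 0;87 0 0 0 0;87 0 0 0 0;87 0 0 0 0;87 0 0 0 0"}}

```text
time_s: 7.2
position: [0.5453, 0.3057, 0.0306]
tcp_rot: [[0.982, -0.191, 0.0], [-0.191, -0.982, 0.0], [0.0, -0.0, -1.0]]
force: [0.5, 0.1, 0.0]
opening: 0.998
grasp_force: 0.0
```

Emit:
{"op": "drive_tool", "data": {"deltas": "87 0 0 15 0;87 0 0 40 0;87 0 0 80 0;87 0 0 120 0;87 0 0 160 0;87 0 0 200 0;87 0 -40 210 0.15;87 0 -80 210 0.3;87 0 -130 210 0.45;87 0 -180 210 0.6;87 0 -220 210 0.75;87 0 -250 210 0.9"}}

```text
time_s: 8.4
position: [0.5451, 0.0533, 0.2419]
tcp_rot: [[0.778, 0.628, 0.002], [0.628, -0.778, -0.001], [0.001, 0.001, -1.0]]
force: [0.3, -0.2, -0.1]
opening: 0.996
grasp_force: 0.0
```

Emit:
{"op": "drive_tool", "data": {"deltas": "45 10 -30 0 0.14;45 20 -60 0 0.28;45 35 -92 0 0.42;45 35 -92 0 0.56;45 35 -92 -30 0.70;45 35 -92 -60 0.70;45 35 -92 -60 0.70;45 35 -92 -60 0.70"}}

```text
time_s: 9.2
position: [0.5804, -0.0363, 0.1814]
tcp_rot: [[0.196, 0.981, 0.0], [0.981, -0.196, 0.0], [0.0, 0.0, -1.0]]
force: [0.5, 0.5, 0.5]
opening: 0.524
grasp_force: 0.0
```

```bash
python3 - <<'E'
from h import *
import pickle
r=bot.read_state();m,i=snap("wrist","w2");pickle.dump(m,open("w2.pkl","wb"))
print(r["position"],np.round(r["tcp_rot"],3),r["opening"])
cv2.imwrite("pics/w2b.png",cv2.resize(cv2.imread("pics/w2.png"),(800,600)))
E
```

```text
[ 0.58036333 -0.03627403  0.18136232] [[ 0.196  0.981  0.   ]
 [ 0.981 -0.196  0.   ]
 [ 0.     0.    -1.   ]] 0.5239105653055689
```

View pics/w2b.png

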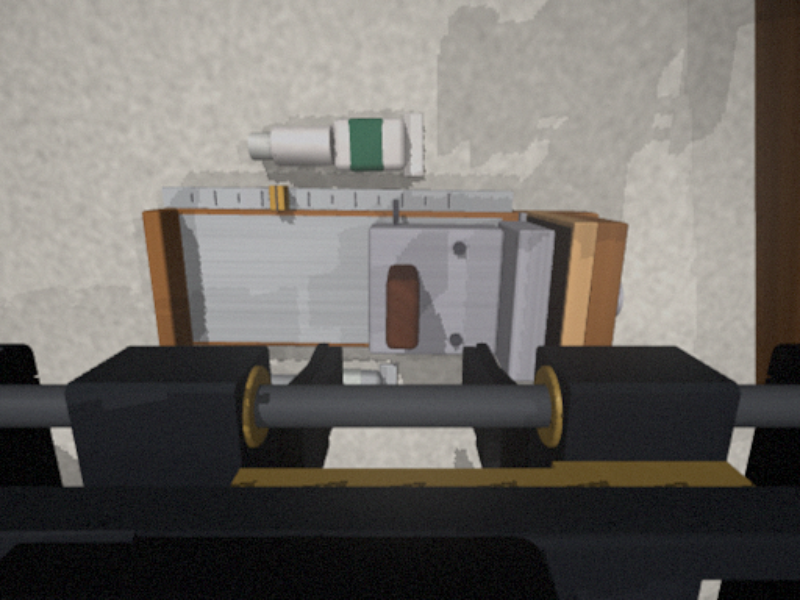

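This wrist view shows the pointer tip at (396,203), the brass line at about (279,197), and the grip top centred near (403,307) between the fingers at x 330 and 477.

```bash
python3 - <<'E'
from h import *
import pickle
m=pickle.load(open("w2.pkl","rb"));k=.64
P=lambda u,v:(u*k,v*k)
mk=onz(m,*P(279,197),.036);pt=onz(m,*P(396,203),.040);g=onz(m,*P(403,307),.110)
a,b=onz(m,*P(162,187),.022),onz(m,*P(513,192),.022);yw=np.arctan2(*(b-a)[1::-1])
x=np.array([np.cos(yw),np.sin(yw)]);print(mk,pt,g,np.degrees(yw),(mk-pt)[:2]@x)
c=cv2.imread("pics/w2.png")[105:150,160:270];cv2.imwrite("pics/w2c.png",cv2.resize(c,None,fx=7,fy=7,interpolation=cv2.INTER_CUBIC))
E
```

```text
[0.51289287 0.03592239 0.036     ] [0.58733057 0.01736605 0.04      ] [ 0.58177815 -0.03294177  0.11      ] -12.063922112330134 -0.07667208001780577
```

View pics/w2c.png

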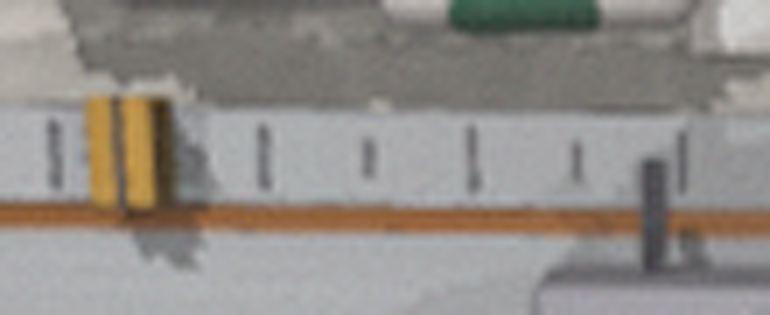

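The line is at crop x=121 and the pointer at 653, about 78 mm apart. I'll descend and grip.

Emit:
{"op": "drive_tool", "data": {"deltas": "45 1 -1 -30 0;45 1 -1 -60 0;45 1 -1 -85 0;45 1 -1 -100 0;45 1 -1 -110 0;45 1 -1 -110 0;45 1 -1 -110 0"}}

```text
time_s: 9.95
position: [0.5824, -0.0375, 0.0719]
tcp_rot: [[0.195, 0.981, 0.002], [0.981, -0.195, -0.001], [-0.0, 0.003, -1.0]]
force: [-0.8, 0.0, 0.7]
opening: 0.517
grasp_force: 0.0
```

Emit:
{"op": "drive_tool", "data": {"deltas": "10 0 0 0 0;10 0 0 0 0;10 0 0 0 0;10 0 0 0 0;10 0 0 0 0;10 0 0 0 0;10 0 0 0 0;10 0 0 0 0;10 0 0 0 0"}}

```text
time_s: 10.85
position: [0.5802, -0.0371, 0.0708]
tcp_rot: [[0.196, 0.981, -0.002], [0.981, -0.196, 0.001], [0.0, -0.002, -1.0]]
force: [-3.6, 0.1, 5.0]
opening: 0.205
grasp_force: 30.0
```

Emit:
{"op": "drive_tool", "data": {"deltas": "10 -3 0.6 0 0;10 -9 1.8 0 0;10 -16 3.2 0 0;10 -24 4.8 0 0;10 -32 6.4 0 0;10 -40 8 0 0;10 -48 9.6 0 0;10 -56 11.2 0 0;10 -63 12.6 0 0;10 -69 14 0 0;10 -69 14 0 0;10 -69 14 0 0"}}

```text
time_s: 12.05
position: [0.517, -0.0237, 0.0708]
tcp_rot: [[0.197, 0.98, 0.01], [0.98, -0.197, -0.001], [0.001, 0.01, -1.0]]
force: [8.5, 2.4, -3.9]
opening: 0.208
grasp_force: 30.1
```

```bash
python3 - <<'E'
from h import *
import pickle
r=bot.read_state();m,i=snap("wrist","w3");pickle.dump(m,open("w3.pkl","wb"))
print(r["position"],r["force"])
c=cv2.imread("pics/w3.png")[60:220,120:360];cv2.imwrite("pics/w3c.png",cv2.resize(c,(800,533),interpolation=cv2.INTER_CUBIC))
E
```

```text
[ 0.51702853 -0.02369333  0.07077985] [ 8.46480857  2.39420344 -3.93488835]
```

View pics/w3c.png

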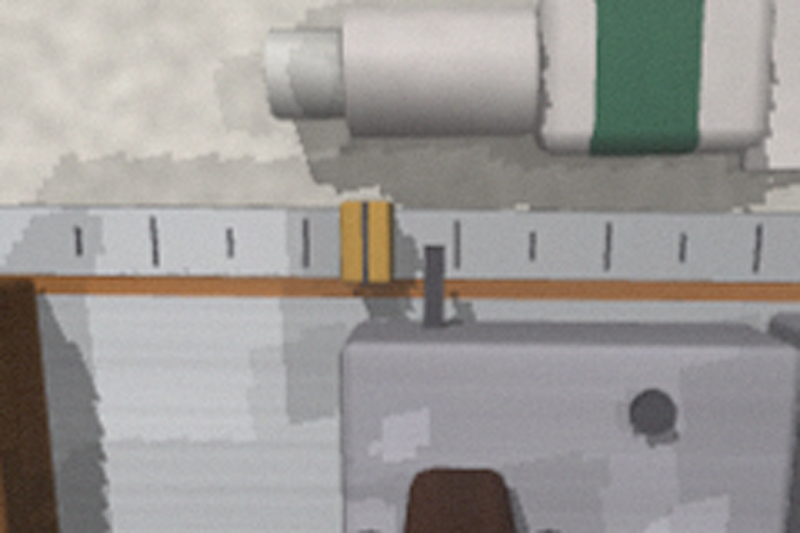

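The line is at crop (366,242) and the pointer tip at (434,250), so the jaw is following and there is a short way left.

```bash
python3 - <<'E'
from h import *
import pickle
m=pickle.load(open("w3.pkl","rb"))
C=lambda u,v:(120+u*.3,60+v*.3)
p,q=onz(m,*C(366,242),.036),onz(m,*C(434,250),.040)
a,b=onz(m,*C(40,284),.025),onz(m,*C(795,292),.025);yw=np.arctan2(*(b-a)[1::-1]);x=np.array([np.cos(yw),np.sin(yw)])
print(p,q,np.degrees(yw),(p-q)[:2]@x)
E
```

```text
[0.51116445 0.03606446 0.036     ] [0.52410435 0.03214348 0.04      ] -11.989865030394462 -0.013472140470624654
```

Emit:
{"op": "drive_tool", "data": {"deltas": "10 -4 1 0 0;10 -9 2 0 0;10 -13.5 2.8 0 0;10 -13.5 2.8 0 0;10 -13.5 2.8 0 0;10 -13.5 2.8 0 0;10 -13.5 2.8 0 0"}}

```text
time_s: 12.8
position: [0.5043, -0.021, 0.0708]
tcp_rot: [[0.197, 0.98, 0.011], [0.98, -0.197, -0.001], [0.001, 0.011, -1.0]]
force: [9.6, 2.4, -5.2]
opening: 0.208
grasp_force: 30.2
```

```bash
python3 - <<'E'
from h import *
import pickle
r=bot.read_state();m,i=snap("wrist","w4");pickle.dump(m,open("w4.pkl","wb"))
print(r["position"],r["force"],r["grasp_force"])
snap("top","t4")
c=cv2.resize(cv2.imread("pics/w4.png")[100:190,160:300],(700,450),interpolation=cv2.INTER_CUBIC)
t=cv2.resize(cv2.imread("pics/t4.png")[165:270,90:190],(100,105))
c[340:445,595:695]=t
cv2.imwrite("pics/w4c.png",c)
E
```

```text
[ 0.50432897 -0.02102173  0.07077508] [ 9.58909822  2.35964268 -5.18496961] 30.183187211077893
```

View pics/w4c.png

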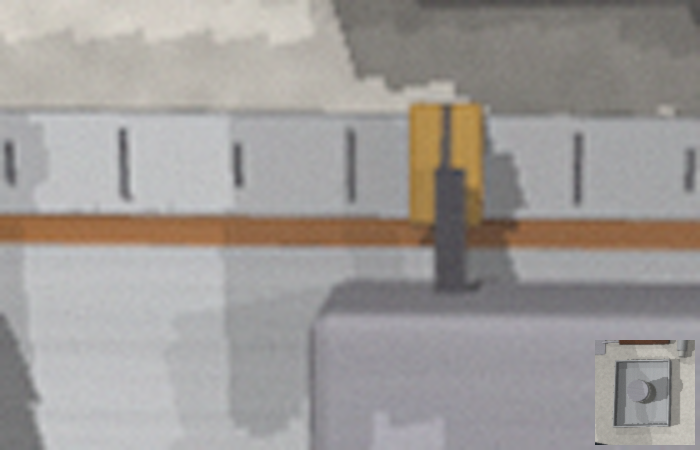

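The pointer (450) is over the line (447), and the inset shows the jar upright in the tray. I'll hold for a second and a bit, then hand in.

Emit:
{"op": "drive_tool", "data": {"deltas": "10 0 0 0 0;10 0 0 0 0;10 0 0 0 0;10 0 0 0 0;10 0 0 0 0;10 0 0 0 0;10 0 0 0 0;10 0 0 0 0;10 0 0 0 0;10 0 0 0 0;10 0 0 0 0;10 0 0 0 0"}}

```text
time_s: 14.1
position: [0.5043, -0.021, 0.0708]
tcp_rot: [[0.197, 0.98, 0.011], [0.98, -0.197, -0.001], [0.001, 0.011, -1.0]]
force: [10.2, 3.1, -5.2]
opening: 0.205
grasp_force: 30.2
```

```bash
python3 -c "
from rig import bot
r=bot.read_state();print(r['position'],r['grasp_force'],r['time_s']);print(bot.hand_in())"
```

```text
[ 0.50432297 -0.02101892  0.07076658] 30.1836330525839 14.1
the job is handed in; nothing more can be done
None
```

I handed the job in at 14.1 s: the jar stands upright in the tray, and the gripper is holding the jaw open at 30 N with its pointer within about 1 mm of the index line; no verdict came back, and I did not re-check the panel or the bystanders at the end.

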